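# Kit the power-supply parts into the foam tray

## Robot

A 6-joint arm with a two-finger parallel gripper is mounted at the origin on the work surface. World frame = base frame: x ahead of the robot, y to its left, z up, the work surface at z = 0. Lengths are in m, angles in rad, forces in N, time in s.
With the tool pointing down it reaches from about 0.375 to 0.925 m from the base axis. Payload 5.7 kg.
Tool frame: the origin (TCP) lies midway between the tips of the shut fingers; the grasp point (between the pads) lies 19 mm behind it; z points along the fingers, x is the direction in which the jaws open and shut, and the axes are right-handed (so a half turn about z gives the same grasp; the last joint's range is limited). The gripper opens to 88 mm and grips with 3 to 60 N. Pads are 20 mm wide; open, the fingers measure 115 mm over their backs; the gripper's body (75 mm by 178 mm) begins 61 mm behind the grasp point.
Start: joints at [-1.353, 0.359, 1.51, -0, 1.272, -0.115], TCP at [0.196, -0.567, 0.223] pointing down, gripper open.
Joint ranges: [-2.97, 2.97], [-1.01, 2.36], [0.21, 2.38], [-0.96, 4.11], [0.2, 2.71], [-2.98, 2.98]. Speed limits (rad/s): [2.39, 2.39, 3.14, 3.14, 3.14, 3.14].

## Interface

Orientations are given as a unit quaternion [x, y, z, w].
In Python, from bench import move_ptp, servo_line, goto_joints, move_gripper, sleep, inverse_kinematics, capture, PlanningError, close_job, spot_in, silhouettes, current_clock, current_joint_pos, current_qvel, current_joint_torque, current_position, current_orientation, current_force, current_torque, current_finger_gap gives the robot as it stands. Calls block until the motion is done:
- move_ptp(position, orientation): joint-space move of the TCP to a pose.
- servo_line(position, orientation=None, rate=0.15, contact_N=None): straight line of the TCP; orientation=None keeps the orientation; rate is the mean speed in m/s. With contact_N (N) it stops when the force on the tool has changed by that much, and returns True; else False.
- goto_joints(angles): joint-space move.
- move_gripper(opening): finger opening in m; the grip force is fixed at half the most; returns when the fingers have stopped.
- sleep(seconds).
- inverse_kinematics(position, orientation): joint angles nearest the present ones, or None.
- capture(name): name is "scene" or "side" or "wrist"; returns a dict with "image" (420x560x3 uint8, blue, green, red), "range_z" (420x560 float32, m along the optical axis (not along the pixel's ray), 0 where there is no reading), "intrinsics" (3x3 intrinsics, pixels), "k1" (the pictures are not rectified: a ray, as slopes to the right and down, at radius r is drawn at 1 + k1 r^2 times it, then the intrinsics apply), "R" (3x3) and "t" (3): a world point X has camera coordinates R X + t. Camera axes: x right, y down, z forward; pixel columns grow to the right and rows downward; lengths in m; the calibration is good to about 2 mm. A picture is of the moment at which its call begins.
A pose or a line that the arm cannot do raises PlanningError and nothing moves.
- close_job(): hands the job in, once; it reports no verdict.
Trained networks look in the newest picture that a camera, given by its name, has taken for a name from the list of things; names that differ only in an ending like _2 or _b are one class to them, and where a whole thing is asked for, a point or a joint stands for the part that bears it (a point fixed in the world has none). Each returns a list of dicts, best first, with "conf" (0 to 1); they miss things now and then, are a little off and sometimes report something else, mostly with a low value. They report only what shows in the picture. A call takes as long as a camera call.
- spot_in(camera, query): "xy" ([column, row] in pixels, amid what is visible of it).
- silhouettes(camera, query): "region" (420x560 bool, what is visible of it) and "xy" ([column, row] in pixels, amid what is visible of it).
Readings, each from a call of its own:
- current_clock(): time.
- current_joint_pos(): joint angles.
- current_qvel(): joint speeds.
- current_joint_torque(): joint torques, N m.
- current_position(): TCP position.
- current_orientation(): TCP orientation.
- current_force(): force on the tool from outside, world axes, zero at the start.
- current_torque(): the same for the moment, N m.
- current_finger_gap(): finger opening in m.
Only numpy, scipy, OpenCV 4.12 (cv2) and the standard library are available. Lean on these libraries where they do the work, as an engineer would, in place of code of your own. Each camera call takes 0.05 s, during which the arm holds its last target.

## Task

Make up the kit for the next power supply: put each of the four parts on the bench (large and small ring-core transformer, panel meter, heat sink) into the foam pocket of the tray that is cut to its shape and size, standing upright as it stands now and fully down on the pocket's floor. Set the parts down rather than dropping them, and leave the little carton and the screw jar that stand among them where they are.

Things in the scene. Friction and masses are not known exactly. Their poses are not given: they have to be found in the camera images.
- large_transformer_centre (a point): Large ring-core (toroidal) transformer: a red-brown wound disc 66 mm in diameter and 36 mm high with upright sides (edges bevelled 6 mm), a steel washer on top and a nut and stud rising 11 mm more in the middle; about 0.42 kg. The point lies on its axis, half-way up the winding (18 mm above its underside), z up. It stands loose on the table among the others, turned any way.
- small_transformer_centre (a point): Small ring-core (toroidal) transformer: same look, 46 mm in diameter and 32 mm high, stud rising 11 mm more; about 0.18 kg. The point lies on its axis, half-way up the winding (16 mm above its underside), z up. It stands loose on the table among the others, turned any way.
- panel_meter_centre (a point): Analogue panel meter lying face up: square black housing with a white dial, 44 mm high; the front frame (the top 12 mm) is 60 x 60 mm, the body below it 56 x 56 mm; about 0.14 kg. The point lies at its middle, 22 mm above its underside, z up out of the dial, x and y along the sides of the square. It stands loose on the table among the others, turned any way.
- heat_sink_centre (a point): Black finned aluminium heat sink standing on its base, fins up: 76 mm long (its x), 38 mm wide (its y) and 39 mm high; the seven fins run along its length and the two outer ones are its flat long sides; about 0.15 kg. The point lies at its middle, 19.5 mm above its underside, z up. It stands loose on the table among the others, turned any way.
- pocket_large_round_floor (a point): Pocket 10 mm deep with a blue floor, in a dark grey foam insert 108 x 108 mm that is fixed in the black kit tray; the insert's top face is 22 mm above the table and the pocket's floor 12 mm above it. Round, 82 mm in diameter: for the large transformer. The point lies at the middle of the pocket's floor, z up; x and y run along the insert's edges.
- pocket_small_round_floor (a point): Pocket 10 mm deep with a blue floor, in a dark grey foam insert 108 x 108 mm that is fixed in the black kit tray; the insert's top face is 22 mm above the table and the pocket's floor 12 mm above it. Round, 62 mm in diameter: for the small transformer. The point lies at the middle of the pocket's floor, z up; x and y run along the insert's edges.
- pocket_square_floor (a point): Pocket 10 mm deep with a blue floor, in a dark grey foam insert 108 x 108 mm that is fixed in the black kit tray; the insert's top face is 22 mm above the table and the pocket's floor 12 mm above it. Square, 76 x 76 mm: for the panel meter (any of the four ways round). The point lies at the middle of the pocket's floor, z up; x and y run along the sides of the square.
- pocket_long_floor (a point): Pocket 10 mm deep with a blue floor, in a dark grey foam insert 108 x 108 mm that is fixed in the black kit tray; the insert's top face is 22 mm above the table and the pocket's floor 12 mm above it. Oblong, 92 x 54 mm: for the heat sink (either way round). The point lies at the middle of the pocket's floor, z up; x runs along the 92 mm length, y along the 54 mm width.
- carton_centre (a point): Small brown cardboard carton 58 x 44 x 36 mm high, loose, stands among the parts and is to be left alone. The point lies at its middle, 18 mm above the table, x along its 58 mm side.
- screw_jar_centre (a point): Small clear jar of screws with a white lid, 44 mm in diameter and 50 mm high, loose, stands among the parts and is to be left alone. The point lies at its middle, 25 mm above the table.

How it is judged:
At the end, for the whole second after the job is handed in: Each part stands upright (within 0.12 rad) and at rest in its own pocket, down on the floor (within 4 mm), its centre within 11 mm (transformers) or 14 mm (meter, heat sink) of the pocket's middle, which is any place inside the pocket (horizontal distance between large_transformer_centre and pocket_large_round_floor below 0.011 m and z of large_transformer_centre in the frame of pocket_large_round_floor below 0.022 m and angle between each of large_transformer_centre, small_transformer_centre, panel_meter_centre, heat_sink_centre's own z axis and vertical below 0.12 rad and linear speed of each of large_transformer, small_transformer, panel_meter, heat_sink below 0.02 m/s and angular speed of each of large_transformer, small_transformer, panel_meter, heat_sink below 0.2 rad/s and horizontal distance between small_transformer_centre and pocket_small_round_floor below 0.011 m and z of small_transformer_centre in the frame of pocket_small_round_floor below 0.02 m and horizontal distance between panel_meter_centre and pocket_square_floor below 0.014 m and z of panel_meter_centre in the frame of pocket_square_floor below 0.026 m and horizontal distance between heat_sink_centre and pocket_long_floor below 0.014 m and z of heat_sink_centre in the frame of pocket_long_floor below 0.0235 m); the robot touches nothing.
It fails at once if a part is dropped: it moves faster than 0.7 m/s (a fall of 25 mm) while the fingers do not touch it ((linear speed of large_transformer above 0.7 m/s and contact force between large_transformer and the fingers below 0.05 N) or (linear speed of small_transformer above 0.7 m/s and contact force between small_transformer and the fingers below 0.05 N) or (linear speed of panel_meter above 0.7 m/s and contact force between panel_meter and the fingers below 0.05 N) or (linear speed of heat_sink above 0.7 m/s and contact force between heat_sink and the fingers below 0.05 N)).
It fails at once if the carton is pushed more than 30 mm from its place or knocked over (distance of carton_centre from where it was at the start of the episode above 0.03 m or angle between carton_centre's own z axis and vertical above 0.5 rad).
It fails at once if the screw jar is pushed more than 30 mm from its place or knocked over (distance of screw_jar_centre from where it was at the start of the episode above 0.03 m or angle between screw_jar_centre's own z axis and vertical above 0.5 rad).
It also fails if it takes over 112 s, if anything falls off the work surface, if the arm or the gripper's body presses on something with over 40 N, if the wrist force passes 120 N, or if a joint passes its speed limit or range.

## Working session

There is one attempt and no reset: what is moved stays moved. The work goes in short steps, each a Python script; the robot and the scene stay as the last script left them, time stands still between calls to the robot, and variables do not carry over. Pictures are saved under pics/ and viewed, and the job is handed in when it is done.

```bash
mkdir -p pics; ls; python3 - <<'E'
from bench import *
import cv2
print(current_clock(),current_orientation(),current_finger_gap())
for n in ["scene","side","wrist"]:
    c=capture(n); cv2.imwrite(f"pics/{n}0.png",c["image"]); print(n,c["t"],c["k1"],c["R"].tolist())
print(current_clock())
E
```

```text
pics
0.0 [ 8.14459662e-01 -5.80219469e-01 -6.79459716e-04 -6.04091635e-04] 0.08799497281098921
scene [ 0.32461984 -0.28841419  1.36895401] -0.032512819801480235 [[-0.5718424714162392, 0.8203429131574433, -0.005804542783654029], [0.6501944384279278, 0.44889856934797423, -0.6129741158276862], [-0.5002433209168907, -0.35429871474463687, -0.7900816670498939]]
side [0.53195164 0.1556624  0.92134536] -0.10840574490077458 [[-0.9890213312860137, -0.14762280459900162, 0.006656862892269201], [-0.11610315322545586, 0.7484043818105357, -0.6530014847593355], [0.09141588522979908, -0.6466052805608035, -0.7573273711404712]]
wrist [-0.59808215 -0.03610771  0.39049198] -0.04940197621531506 [[0.3278315025864955, -0.9447339409880605, -0.0020704243647330063], [-0.9048390214507837, -0.3146162369122802, 0.28685008058417194], [-0.27164839622547104, -0.09216509217879344, -0.9579732483800399]]
0.15
```

View pics/scene0.png

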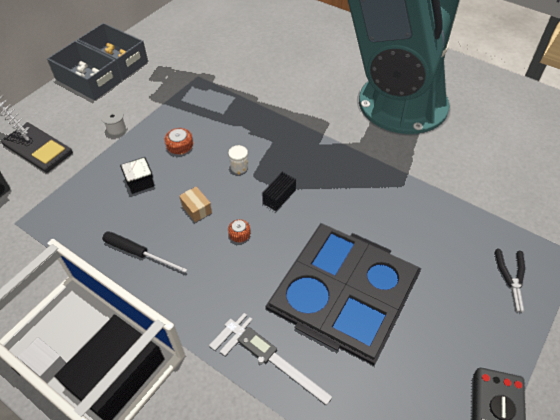

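View pics/side0.png

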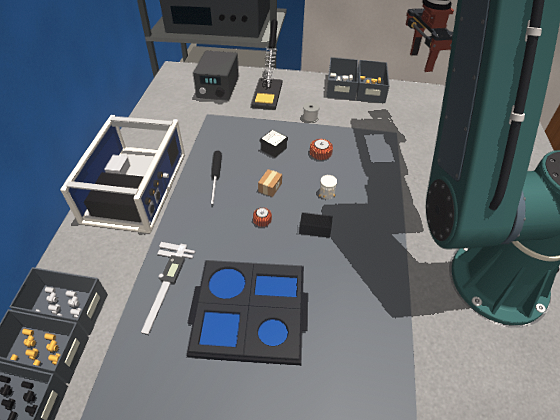

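View pics/wrist0.png

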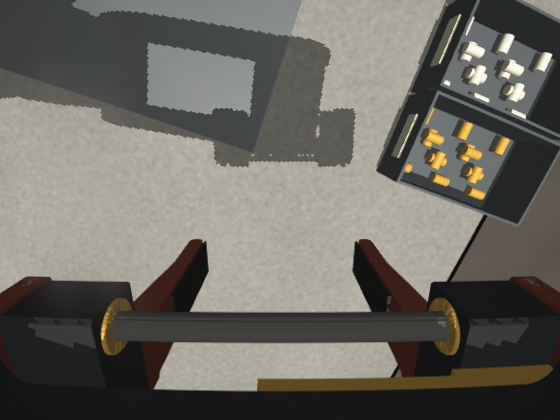

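```bash
cat > h.py <<'E'
from bench import *
import cv2, numpy as np
def cloud(c,mask=None):
    d=c["range_z"]; m=(d>0) if mask is None else (mask&(d>0))
    v,u=np.nonzero(m)
    n=cv2.undistortPoints(np.stack([u,v],1).astype(np.float64)[:,None],np.array(c["intrinsics"]),np.array([c["k1"],0,0,0,0.]))[:,0]
    z=d[v,u].astype(float); P=np.c_[n*z[:,None],z]
    return (P-c["t"])@c["R"], v,u
def onplane(c,uv,z):
    n=cv2.undistortPoints(np.array(uv,float).reshape(-1,1,2),np.array(c["intrinsics"]),np.array([c["k1"],0,0,0,0.]))[:,0]
    d=np.c_[n,np.ones(len(n))]@c["R"]; o=-c["R"].T@c["t"]
    return o+d*((z-o[2])/d[:,2])[:,None]
E
cat > a.py <<'E'
from h import *
for cam in ["scene","side"]:
    c=capture(cam)
    print(cam)
    for q in ["large_transformer","small_transformer","panel_meter","heat_sink","carton","screw_jar"]:
        r=silhouettes(cam,q+"_centre")
        for s in r[:2]:
            if s["conf"]<.2: continue
            P,v,u=cloud(c,s["region"])
            k=(P[:,2]>.008)&(P[:,2]<.07); Q=P[k]
            rect=cv2.minAreaRect(Q[:,:2].astype(np.float32)*1000)
            zm=np.percentile(Q[:,2],90)
            T=Q[Q[:,2]>zm-.008]
            rt=cv2.minAreaRect(T[:,:2].astype(np.float32)*1000)
            print(q,round(s["conf"],2),np.round(s["xy"]),len(Q),"all",np.round(rect[0]),np.round(rect[1]),round(rect[2]),"z90",round(zm,3),"top",np.round(rt[0]),np.round(rt[1]),round(rt[2]))
    b,g,r_=[c["image"][...,i].astype(int) for i in range(3)]
    m=((b>r_+60)&(b>g+30)).astype(np.uint8)
    n,l,st,ce=cv2.connectedComponentsWithStats(m)
    for i in range(1,n):
        if st[i,4]<200: continue
        P,v,u=cloud(c,l==i)
        if abs(np.median(P[:,2])-.012)>.012: continue
        X=onplane(c,np.c_[u,v],.012)
        rt=cv2.minAreaRect(X[:,:2].astype(np.float32)*1000)
        print("blue",ce[i].round(),np.median(P[:,2]).round(4),np.round(rt[0]),np.round(rt[1]),round(rt[2],1))
E
python3 a.py
```

```text
scene
large_transformer 0.59 [182. 140.] 560 all [ 459. -374.] [62. 62.] 68 z90 0.039 top [ 457. -375.] [57. 61.] 57
small_transformer 0.82 [240. 229.] 402 all [586. -92.] [45. 46.] 29 z90 0.035 top [585. -94.] [42. 43.] 82
small_transformer 0.5 [384. 275.] 2595 all [512. 207.] [111. 109.] 4 z90 0.023 top [512. 207.] [111. 109.] 4
panel_meter 0.66 [138. 173.] 776 all [ 595. -374.] [65. 60.] 60 z90 0.046 top [ 595. -374.] [65. 60.] 60
heat_sink 0.89 [281. 190.] 714 all [449. -86.] [40. 79.] 90 z90 0.039 top [448. -85.] [77. 41.] 0
carton 0.74 [193. 203.] 646 all [ 583. -215.] [62. 46.] 73 z90 0.037 top [ 582. -215.] [62. 45.] 72
screw_jar 0.55 [238. 159.] 379 all [ 430. -214.] [41. 41.] 51 z90 0.051 top [ 430. -214.] [41. 38.] 51
blue [332. 254.] 0.0119 [518.  97.] [88. 53.] 4.6
blue [382. 277.] 0.0118 [510. 206.] [55. 59.] 34.6
blue [307. 295.] 0.0117 [627. 107.] [74. 79.] 34.7
blue [359. 321.] 0.0114 [619. 216.] [72. 75.] 4.9
side
large_transformer 0.72 [321. 150.] 393 all [ 453. -372.] [66. 63.] 6 z90 0.04 top [ 453. -374.] [61. 59.] 4
small_transformer 0.82 [263. 219.] 292 all [581. -92.] [45. 45.] 9 z90 0.037 top [582. -94.] [43. 41.] 67
panel_meter 0.92 [273. 140.] 491 all [ 595. -373.] [62. 63.] 59 z90 0.046 top [ 595. -373.] [62. 63.] 58
heat_sink 0.77 [318. 223.] 594 all [447. -85.] [42. 74.] 89 z90 0.041 top [447. -86.] [41. 74.] 90
carton 0.87 [268. 180.] 413 all [ 580. -214.] [59. 44.] 72 z90 0.038 top [ 580. -214.] [59. 44.] 72
screw_jar 0.72 [328. 186.] 312 all [ 425. -212.] [42. 41.] 27 z90 0.051 top [ 425. -212.] [42. 41.] 27
blue [226. 283.] 0.0129 [628. 106.] [79. 75.] 9.0
blue [276. 286.] 0.0131 [519.  95.] [91. 49.] 5.0
blue [220. 329.] 0.0127 [618. 214.] [75. 73.] 4.6
blue [272. 332.] 0.0129 [509. 205.] [59. 57.] 54.8
```

```bash
cat >> h.py <<'E'
def q(a): a=np.radians(a)/2; return [np.cos(a),np.sin(a),0,0]
def blues(c):
    b,g,r_=[c["image"][...,i].astype(int) for i in range(3)]
    m=((b>r_+60)&(b>g+30)).astype(np.uint8)
    n,l,st,ce=cv2.connectedComponentsWithStats(m); out=[]
    for i in range(1,n):
        if st[i,4]<200: continue
        P,v,u=cloud(c,l==i)
        X=onplane(c,np.c_[u,v],.012)
        rt=cv2.minAreaRect(X[:,:2].astype(np.float32)*1000)
        print("blue",ce[i].round(),np.median(P[:,2]).round(4) if len(P) else None,np.round(rt[0],1),np.round(rt[1],1),round(rt[2],1))
def wrist(name,fn):
    c=capture("wrist"); cv2.imwrite(f"pics/{fn}.png",c["image"])
    for s in silhouettes("wrist",name+"_centre")[:2]:
        P,v,u=cloud(c,s["region"]); Q=P[(P[:,2]>.008)&(P[:,2]<.08)]
        if len(Q)<50: continue
        rt=cv2.minAreaRect(Q[:,:2].astype(np.float32)*1000)
        zz=np.percentile(Q[:,2],80); T=Q[abs(Q[:,2]-zz)<.01]
        r2=cv2.minAreaRect(T[:,:2].astype(np.float32)*1000)
        print(name,round(s["conf"],2),len(Q),*[np.round(x,1) for x in rt],"zq",np.percentile(Q[:,2],[50,80,98]).round(3),"top",*[np.round(x,1) for x in r2])
E
python3 - <<'E'
from h import *
move_ptp([.568,.156,.33],q(5)); print(current_clock(),current_joint_pos())
c=capture("wrist"); cv2.imwrite("pics/w1.png",c["image"]); blues(c)
P,v,u=cloud(c)
k=(P[:,2]>.015)&(P[:,2]<.05)
rt=cv2.minAreaRect(P[k][:,:2].astype(np.float32)*1000); print(rt, np.percentile(P[k][:,2],[5,50,95,99]))
E
```

```text
3.7333 [ 1.49560850e-01  2.66955506e-01  1.37974877e+00 -2.68739477e-04
  1.49513389e+00  6.35267172e-02]
blue [315. 133.] 0.0117 [617.7 217.5] [74.4 73.7] 5.2
blue [246. 133.] 0.0116 [509.  207.4] [59.8 59.9] 4.8
blue [313. 201.] 0.0115 [626.9 107.9] [80.6 78. ] 5.0
blue [248. 201.] 0.0114 [517.7  98.8] [91.8 50.3] 5.0
blue [554. 269.] -0.3679 [1091.7   19. ] [ 32.6 118.8] 21.9
((581.6026611328125, 128.71337890625), (923.9437255859375, 712.5695190429688), 55.748069763183594) [0.01763912 0.02149496 0.04469639 0.04919899]
```

View pics/w1.png

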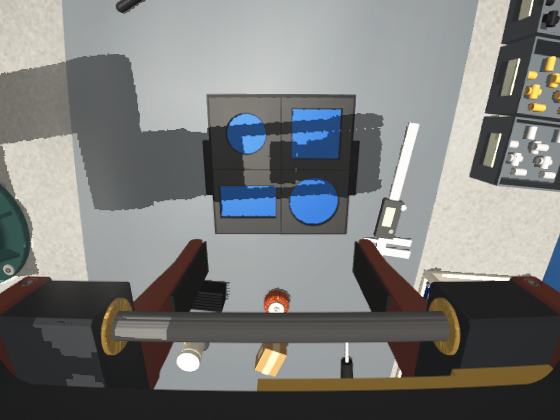

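```bash
python3 - <<'E'
from h import *
move_ptp([.584,-.093,.26],q(-9)); print(current_clock())
wrist("small_transformer","w2")
move_ptp([.450,-.09,.26],q(90)); print(current_clock(),current_joint_pos())
wrist("heat_sink","w3")
move_ptp([.595,-.373,.26],q(-31)); print(current_clock())
wrist("panel_meter","w4")
move_ptp([.456,-.374,.26],q(-39)); print(current_clock())
wrist("large_transformer","w5")
E
python3 -c "
import cv2,numpy as np
I=[cv2.resize(cv2.imread(f'pics/w{i}.png'),(400,300)) for i in (2,3,4,5)]
cv2.imwrite('pics/m1.png',np.vstack([np.hstack(I[:2]),np.hstack(I[2:])]))"
```

```text
4.8
small_transformer 0.85 908 [582.5 -91.9] [44.4 44.8] 83.9 zq [0.031 0.034 0.039] top [582.5 -92.1] [43.8 44.8] 83.0
small_transformer 0.6 1051 [ 592.1 -374.2] [57.9 62.9] 64.8 zq [0.044 0.045 0.046] top [ 592.1 -374.2] [57.9 62.9] 64.8
6.4833 [-3.47505589e-01  1.15954762e-01  1.74606770e+00  3.40651223e-05
  1.27900555e+00 -1.91807736e+00]
heat_sink 0.85 846 [445.1 -83.6] [37.6 75.5] 89.8 zq [0.038 0.039 0.04 ] top [444.2 -83.8] [37.4 73.3] 89.1
heat_sink 0.23 1395 [ 588.9 -370.8] [60.1 51.3] 60.2 zq [0.042 0.044 0.045] top [ 588.9 -370.8] [60.1 51.3] 60.2
8.1667
panel_meter 0.78 2133 [ 594.  -374.3] [60.3 59.5] 60.4 zq [0.044 0.045 0.047] top [ 594.  -374.3] [60.3 59.5] 60.4
8.8833
large_transformer 0.59 1813 [ 454.4 -375.7] [65.7 62.4] 48.7 zq [0.036 0.038 0.041] top [ 453.9 -375.8] [64.8 62.3] 51.7
large_transformer 0.46 1646 [442.8 -85.8] [39.6 71.1] 87.7 zq [0.034 0.038 0.04 ] top [437.1 -85.2] [39.6 59.5] 88.4
```

View pics/m1.png

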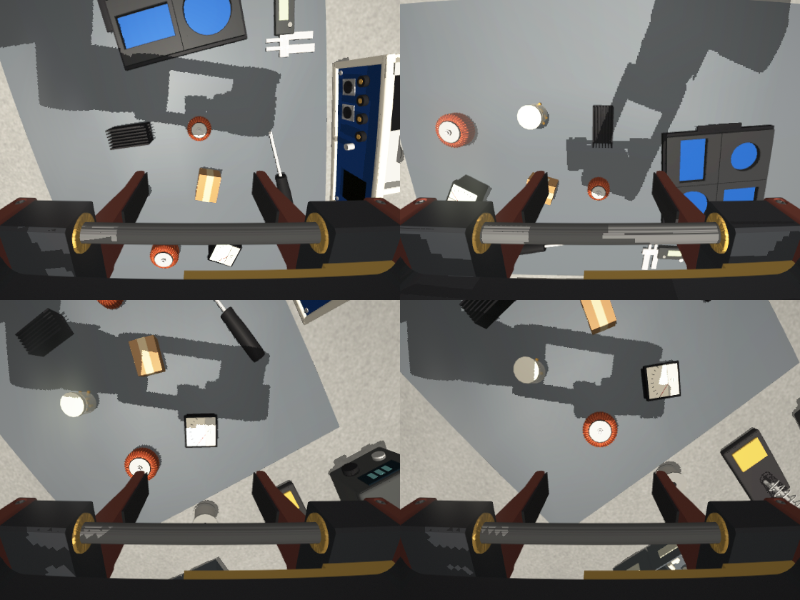

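```bash
cat >> h.py <<'E'
TZ=.0125
def pick(x,y,a,gap,regrip=False):
    move_ptp([x,y,.12],q(a)); 
    if regrip:
        move_ptp([x,y,.12],q(a+90)); servo_line([x,y,TZ],rate=.1); move_gripper(gap); move_gripper(.088)
        servo_line([x,y,.09],rate=.15); move_ptp([x,y,.09],q(a))
    servo_line([x,y,TZ],rate=.1)
    move_gripper(gap); print("gap",current_finger_gap(),current_clock(),current_force().__repr__())
    servo_line([x,y,TZ+.005],rate=.03); servo_line([x,y,.15],rate=.15)
    print("lift gap",current_finger_gap(),current_force())
def place(x,y,a,op):
    move_ptp([x,y,.16],q(a)); 
    print("over gap",current_finger_gap(),current_clock())
    servo_line([x,y,.05],rate=.15)
    hit=servo_line([x,y,TZ+.0115],rate=.03,contact_N=4)
    print("hit",hit,current_position(),current_force())
    move_gripper(op); servo_line([x,y,.16],rate=.12)
    print("done",current_clock())
E
python3 - <<'E'
from h import *
pick(.455,-.3745,-39,0.05,True)
c=capture("wrist"); cv2.imwrite("pics/w6.png",c["image"])
print(current_clock())
E
```

```text
gap 0.0642012144438103 16.7833 array([ 0.2043288 , -0.38131889,  3.76849821])
lift gap 0.06494391742077257 [ 0.12407407  0.07199023 -3.81913666]
18.1833
```

View pics/w6.png

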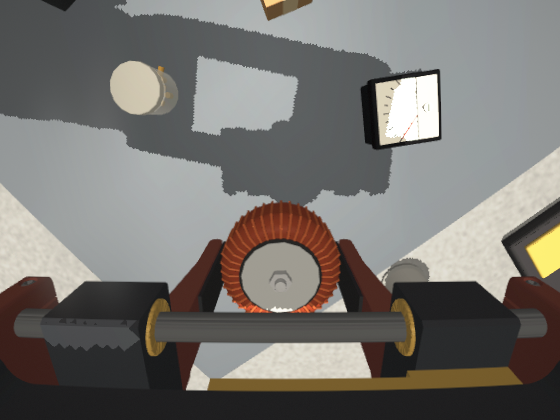

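```bash
python3 - <<'E'
from h import *
place(.6275,.107,5,.076)
pick(.5835,-.0925,-9,0.03,True)
E
```

```text
over gap 0.06439843372734938 20.0417
hit True [0.62704027 0.10696562 0.02500568] [-1.21004095 -0.10078776  5.65990513]
done 23.4
gap 0.044745168365769666 32.025 array([-1.36328033, -0.26672806,  1.36377232])
lift gap 0.04433549222966977 [ 0.64726454 -0.89275377 -1.65879244]
```

```bash
python3 - <<'E'
from h import *
place(.5095,.2065,5,.060)
c=capture("wrist"); cv2.imwrite("pics/w7.png",c["image"])
pick(.447,-.085,90,0.03)
E
```

```text
over gap 0.044645266786293346 34.55
hit True [0.50907496 0.20639899 0.02449515] [0.49145664 1.3591801  5.62909753]
done 37.9917
gap 0.0380199644813098 41.55 array([-0.20045532,  0.72069699,  4.51284263])
lift gap 0.03773691390173191 [-0.1912155  -0.08013015 -1.98976886]
```

View pics/w7.png

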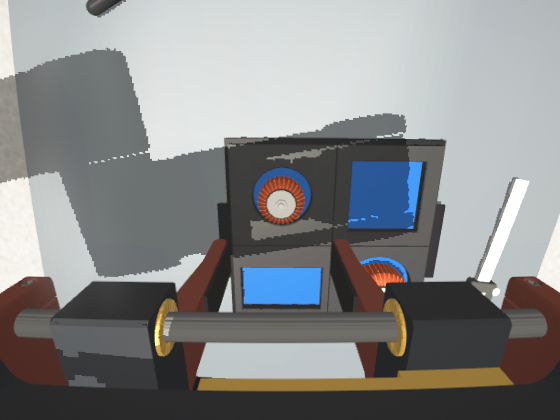

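```bash
python3 - <<'E'
from h import *
place(.5185,.0975,95,.056)
c=capture("wrist"); cv2.imwrite("pics/w8.png",c["image"])
move_gripper(.088)
pick(.5945,-.3738,-30.5,0.045)
E
```

```text
over gap 0.037935448745196824 43.7083
hit True [0.51803984 0.09752575 0.02475668] [-0.71974009 -0.1651686   4.7999008 ]
done 47.175
gap 0.06019726384209654 51.425 array([-0.70213209,  0.50395895,  2.32548196])
lift gap 0.06000601681039284 [-1.39571107  0.94645134 -1.88720571]
```

View pics/w8.png

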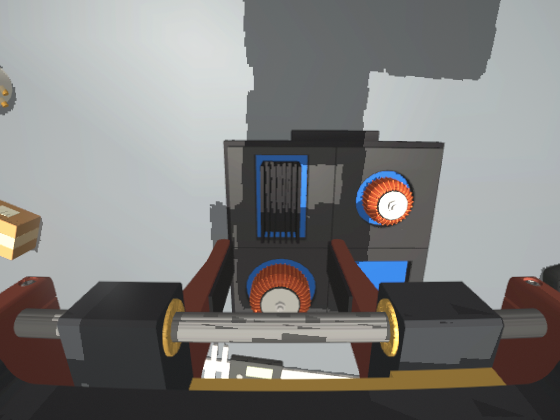

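```bash
python3 - <<'E'
from h import *
place(.6185,.216,5,.074)
move_ptp([.58,.156,.36],q(5))
c=capture("wrist"); cv2.imwrite("pics/w9.png",c["image"])
for n in ["large_transformer","small_transformer","panel_meter","heat_sink"]: wrist(n,"w9")
move_ptp([.45,-.25,.35],q(-30)); print(current_clock())
E
python3 a.py
python3 - <<'E'
from h import *
for n in ["scene","side"]:
    cv2.imwrite(f"pics/{n}9.png",capture(n)["image"])
E
```

```text
over gap 0.059838886874708175 54.8917
hit True [0.61796327 0.21590896 0.02469675] [-0.57260359  0.25927979  4.44705445]
done 58.3083
large_transformer 0.59 1217 [626.5 109.7] [63.7 63.8] 47.0 zq [0.047 0.05  0.053] top [626.7 109.5] [63.3 63.5] 53.4
large_transformer 0.27 2906 [620.  216.4] [109.4 108.8] 4.9 zq [0.021 0.022 0.023] top [619.7 216.4] [108.9 108.8] 4.9
small_transformer 0.64 666 [509.  206.7] [44.9 45.4] 15.7 zq [0.043 0.046 0.05 ] top [509.3 206.9] [43.2 43.9] 70.6
panel_meter 0.98 1460 [617.1 215.5] [58.9 56.9] 5.3 zq [0.056 0.057 0.059] top [617.1 215.5] [58.9 56.9] 5.3
heat_sink 0.65 1297 [514.   99.1] [83.5 39.6] 4.8 zq [0.046 0.05  0.051] top [517.5  98.7] [75.7 38.6] 4.6
61.1917
scene
large_transformer 0.82 [310. 290.] 1042 all [624. 103.] [77. 66.] 36 z90 0.051 top [629. 107.] [62. 61.] 81
small_transformer 0.72 [385. 271.] 516 all [511. 207.] [47. 49.] 20 z90 0.047 top [512. 208.] [42. 42.] 2
panel_meter 0.92 [357. 315.] 1336 all [611. 211.] [82. 66.] 6 z90 0.058 top [620. 215.] [62. 61.] 5
heat_sink 0.94 [336. 251.] 875 all [512.  97.] [94. 40.] 6 z90 0.051 to
[... 496 characters left out ...]
 83.] 17 z90 0.052 top [626. 106.] [62. 61.] 64
small_transformer 0.9 [272. 330.] 465 all [508. 208.] [45. 42.] 8 z90 0.048 top [507. 208.] [40. 42.] 86
panel_meter 0.83 [219. 322.] 1079 all [621. 216.] [68. 62.] 7 z90 0.059 top [617. 215.] [61. 61.] 6
heat_sink 0.62 [276. 281.] 806 all [520.  98.] [77. 41.] 5 z90 0.052 top [519.  97.] [74. 40.] 5
heat_sink 0.5 [329. 188.] 319 all [ 426. -213.] [42. 43.] 9 z90 0.051 top [ 425. -213.] [43. 41.] 14
carton 0.58 [270. 178.] 390 all [ 580. -213.] [60. 43.] 71 z90 0.038 top [ 579. -214.] [59. 43.] 73
screw_jar 0.85 [329. 185.] 314 all [ 426. -212.] [42. 42.] 8 z90 0.051 top [ 426. -213.] [42. 41.] 3
blue [227. 336.] 0.013 [618. 215.] [75. 72.] 5.2
```

View pics/w9.png

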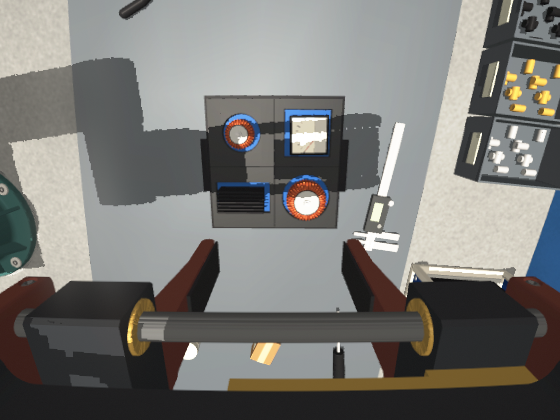

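View pics/scene9.png

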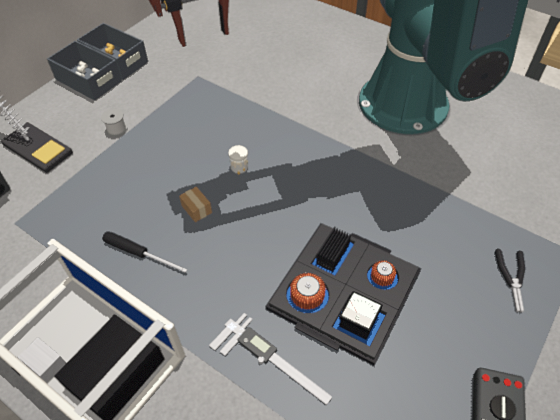

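The pictures show all four parts in their own pockets, with blue floor visible around each one. Their top heights match parts standing on the pocket floors, and the carton and jar are in place.

```bash
python3 -c "
from bench import *
close_job(); print(current_clock())"
```

```text
the job is handed in; nothing more can be done
the job is handed in; nothing more can be done
```

All four parts are in their own foam pockets, and I handed the job in at about 62 s of the 112 s allowed. Each part was lowered until the tool felt the pocket floor, then released. The two transformers were squeezed once along a second direction first, to centre them in the jaws.

What the last checks with all three cameras showed:
- **Position:** each part's centre measured within about 4 mm of its pocket's middle, against limits of 11 mm (transformers) and 14 mm (meter, heat sink).
- **Height:** contact came with each part's underside within about 1 mm of the floor height. The tops of the meter (about 57 mm) and heat sink (about 51 mm) also match parts fully down and level.
- **Carton and jar:** neither moved by more than the 2–3 mm camera error.
- **Disagreements:** the cameras differed from one another by up to about 5 mm on the same part. Some whole-outline centres were off by up to about 9 mm because the outlines took in some of the tray, so I relied on the top faces. The networks also gave a few low-confidence false hits, such as the tray insert reported as a transformer or the jar, which I ignored.

No check failed.

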